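# Nest two stage blocks in the corner of the locating plate

### The job

Load the two steel stage blocks onto the blue locating plate for inspection. Bring one block home in the plate's corner first, pushed against both steel fences, with a short end flat against the back fence; only then set the other block beside it, also with a short end flat against the back fence and its long side pushed up against the first block's. Either block may go first; let go of both and leave the other things on the bench where they are.

Things in the scene. Friction and masses are not known exactly. Their poses are not given: they have to be found in the camera images.
- plate: Fixed blue plate, 140 (x) by 160 (y) by 8 mm; origin: centre of its underside, z up. Two bright steel fences, 12 mm wide, standing 12 mm above its top, form the corner: back fence along the whole +x edge, inner face at x = +58 mm; side fence along the +y edge up to the back fence, inner face at y = +68 mm. Edges -x and -y are open. Place and yaw (within 17 degrees of the world axes) vary.
- block_a: Loose steel stage block, about 0.2 kg: marbled light-grey base 50 (x, long way) by 35 (y) by 15 mm high; on it a black step 20 by 30 by 10 mm high at x = -24 to -4 mm. Origin: centre of its underside, z up. Starts on the bare worktop, right of the plate seen from the robot. Pinch it across the 35 mm width from above; either short end may face the back fence.
- block_b: The second stage block, identical to the first.
- bottle: Bystander: white dropper bottle with blue cap, 52 mm diameter, 150 mm tall, standing; origin at the centre of its underside.
- petri: Bystander: clear petri dish, 58 mm diameter, 16 mm high; origin at the centre of its underside.
- mount: Bystander: green cylindrical sample mount, 30 mm diameter, 18 mm high; origin at the centre of its underside.
- loupe: Bystander: black standing loupe with a clear foot, 42 mm diameter, 43 mm high; origin at the centre of its underside.
Mind the look-alikes: they are no part of the job. What is shaped like the block_b but red is not meant.

How it is judged:
On the way:
1. one block sits home in the corner, square against both fences, while the other is still well apart from it (((angle between the x axis of block_a and the x axis of plate, either way round below 0.08 rad and angle between block_a's own z axis and vertical below 0.05 rad and z of block_a in the frame of plate between 0.006 and 0.0105 m and x of block_a in the frame of plate above 0.029 m and y of block_a in the frame of plate above 0.0465 m and horizontal distance between block_a and block_b above 0.06 m) or (angle between the x axis of block_b and the x axis of plate, either way round below 0.08 rad and angle between block_b's own z axis and vertical below 0.05 rad and z of block_b in the frame of plate between 0.006 and 0.0105 m and x of block_b in the frame of plate above 0.029 m and y of block_b in the frame of plate above 0.0465 m and horizontal distance between block_b and block_a above 0.06 m))), for 0.2 s.
At the end, for the whole second after the job is handed in: One block lies flat on the plate in the corner, within 4 mm of both fences; the other lies flat beside it, within 4 mm of the back fence and within about 5 mm of the first block; both have their long way at right angles to the back fence within 0.08 rad, are at rest and released (((angle between the x axis of each of block_a, block_b and the x axis of plate, either way round below 0.08 rad and angle between each of block_a, block_b's own z axis and vertical below 0.05 rad and z of block_a in the frame of plate between 0.006 and 0.0105 m and x of each of block_a, block_b in the frame of plate above 0.029 m and y of block_a in the frame of plate above 0.0465 m and z of block_b in the frame of plate between 0.006 and 0.0105 m and y of block_b in the frame of plate below 0.03 m and horizontal distance between block_a and block_b below 0.0405 m) or (angle between the x axis of each of block_b, block_a and the x axis of plate, either way round below 0.08 rad and angle between each of block_b, block_a's own z axis and vertical below 0.05 rad and z of block_b in the frame of plate between 0.006 and 0.0105 m and x of each of block_b, block_a in the frame of plate above 0.029 m and y of block_b in the frame of plate above 0.0465 m and z of block_a in the frame of plate between 0.006 and 0.0105 m and y of block_a in the frame of plate below 0.03 m and horizontal distance between block_b and block_a below 0.0405 m)) and linear speed of each of block_a, block_b below 0.01 m/s and contact force between each of block_a, block_b and the fingers below 0.2 N); the robot touches nothing.
It fails at once if the bottle is knocked over or moved more than 30 mm (distance of bottle from where it was at the start of the episode above 0.03 m or angle between bottle's own z axis and vertical above 0.4 rad).
It fails at once if the petri dish is knocked over or moved more than 30 mm (distance of petri from where it was at the start of the episode above 0.03 m or angle between petri's own z axis and vertical above 0.4 rad).
It fails at once if the sample mount is knocked over or moved more than 30 mm (distance of mount from where it was at the start of the episode above 0.03 m or angle between mount's own z axis and vertical above 0.4 rad).
It fails at once if the loupe is knocked over or moved more than 30 mm (distance of loupe from where it was at the start of the episode above 0.03 m or angle between loupe's own z axis and vertical above 0.4 rad).
It also fails if it takes over 72 s, if anything falls off the work surface, if the arm or the gripper's body presses on something with over 40 N, if the wrist force passes 120 N, or if a joint passes its speed limit or range.

### The arm

A 6-joint arm with a two-finger parallel gripper is mounted at the origin on the work surface; the furniture and walls round the work are solid. World frame = base frame: x ahead of the robot, y to its left, z up, the work surface at z = 0. Lengths are in m, angles in rad, forces in N, time in s.
With the tool pointing down it reaches from about 0.3 to 0.775 m from the base axis. Payload 14.6 kg.
Tool frame: the origin (TCP) lies between the finger pads; the fingertips stand 8 mm ahead of it and the grasp point (between the pads) lies 11 mm behind it; x points along the fingers, y is the direction in which the jaws open and shut, and the axes are right-handed (so a half turn about x gives the same grasp; the last joint's range is limited). The gripper opens to 94 mm and grips with 3 to 60 N. Pads are 16 mm wide; open, the fingers measure 119 mm over their backs; the gripper's body (75 mm by 177 mm) begins 78 mm behind the grasp point.
Start: joints at [1.034, 0.3, 1.521, -0, 1.321, -0.067], TCP at [0.249, 0.49, 0.213] pointing down, gripper open.
Joint ranges: [-3.03, 3.03], [-0.79, 2.21], [0.23, 2.52], [-1.04, 4.18], [0, 3.07], [-2.55, 2.55]. Speed limits (rad/s): [2.22, 2.22, 2.57, 3.14, 3.14, 3.14].

### API

Orientations are given as [roll, pitch, yaw] about the fixed x, y, z axes, in that order (R = Rz(yaw) Ry(pitch) Rx(roll)).
In Python, from station import ctrl gives the robot as it stands.
- The arm moves only by the shell command python3 -m creep 'ROWS' [FORCE]. ROWS is a JSON object of lists of equal length, an entry for each row: "hand": the closure, from -1 (fully open) to 1 (shut); "slide": the shift along the tool's x, y, z in m, a list of three; "spin": the turn about the tool's x in degrees. A call has 1 to 12 rows; each row is the pose to reach, as a shift and turn from the pose commanded when the call began, along the tool's axes at that moment; what a row does not reach only later rows make up. A row lasts 1/12 s, in which the tool goes at most 41.7 mm and 7.16 degrees, less where a joint would pass 70% of its speed; a pose out of reach is approached as far as the arm can. A call with a gripper value outside its range is refused whole. The fingers move at their own pace and stop on an object; FORCE is the grip in N (left out, the last holds). Time passes only in rows, so rows that repeat a pose let the fingers close. It gives the time, the measured TCP pose, the force and the opening at its end, in the units of the state.
- ctrl.get_obs(): the state, without advancing time (a new reading comes with each control period).
- ctrl.camera(name): name is "scene" or "top"; returns the picture (420x560x3 uint8, red, green, blue); there is no depth.
- ctrl.calibration(name): a dict with "K" (3x3 intrinsics, pixels), "k1" (the pictures are not rectified: a ray, as slopes to the right and down, at radius r is drawn at 1 + k1 r^2 times it, then the intrinsics apply), "R" (3x3) and "t" (3): a world point X has camera coordinates R X + t. Camera axes: x right, y down, z forward; pixel columns grow to the right and rows downward; lengths in m; the calibration is good to about 2 mm. A picture is of the moment at which its call begins. calibration takes no time and is no camera call.
- ctrl.hand_in(): hands the job in, once; it reports no verdict.
The state is a dict: "time_s": time; "qpos": joint angles; "joint_vel": joint speeds; "tau": joint torques, N m; "ee_pos": TCP position; "eef_rot": TCP orientation; "force": force on the tool from outside, world axes, zero at the start; "moment": the same for the moment, N m; "grip_width": finger opening in m.
Only numpy, scipy, OpenCV 4.12 (cv2) and the standard library are available. Lean on these libraries where they do the work, as an engineer would, in place of code of your own. Each camera call takes 0.05 s, during which the arm holds its last target.

## Working session

There is one attempt and no reset: what is moved stays moved. The work goes in short steps, Python scripts to look and compute and a shell command to move; the robot and the scene stay as the last step left them, time stands still between calls to the robot, and variables do not carry over. Pictures are saved under pics/ and viewed, and the job is handed in when it is done.

```bash
ls; mkdir -p pics
python3 - <<'E'
from station import ctrl
import cv2
o=ctrl.get_obs(); print({k:(v if not hasattr(v,'round') else v) for k,v in o.items()})
for n in("scene","top"):
    im=ctrl.camera(n); cv2.imwrite(f"pics/{n}0.png",im[:,:,::-1]); c=ctrl.calibration(n); print(n,c)
E
```

```text
pics
{'time_s': 0.0, 'qpos': array([ 1.03441883e+00,  3.00452871e-01,  1.52155514e+00, -1.70368599e-05,
        1.32071325e+00, -6.65851380e-02]), 'joint_vel': array([-1.32281858e-03,  4.18744958e-05, -6.35209505e-05,  6.88319419e-04,
        3.36952431e-04, -7.56840727e-04]), 'tau': array([ 6.73839859e-04, -5.31803262e+01, -3.52740777e+01,  7.08383415e-02,
        2.43534520e-02, -1.26562209e-04]), 'ee_pos': array([0.24885842, 0.49020204, 0.2129073 ]), 'eef_rot': array([-1.62276084,  1.5696676 , -2.09254897]), 'force': array([0.17645468, 0.54125498, 0.04964557]), 'moment': array([-0.0128021 , -0.02510489, -0.02086128]), 'grip_width': 0.09398278818216645}
scene {'K': array([[420.72531225,   0.        , 277.04046344],
       [  0.        , 420.72531225, 208.87384661],
       [  0.        ,   0.        ,   1.        ]]), 'k1': -0.05021629508273601, 'R': array([[ 0.97317325, -0.230045  , -0.00362146],
       [-0.17762428, -0.74122418, -0.64733016],
       [ 0.14623075,  0.63060766, -0.76220112]]), 't': array([-0.56435769,  0.03758447,  1.28530845])}
top {'K': array([[405.65517613,   0.        , 280.90155561],
       [  0.        , 405.65517613, 208.20476328],
       [  0.        ,   0.        ,   1.        ]]), 'k1': -0.09704448401675608, 'R': array([[ 0.02732997, -0.99954617,  0.01267025],
       [-0.99748527, -0.0280984 , -0.0650662 ],
       [ 0.06539269, -0.01086013, -0.99780051]]), 't': array([-0.14944226,  0.56184781,  1.12436182])}
```

View pics/top0.png

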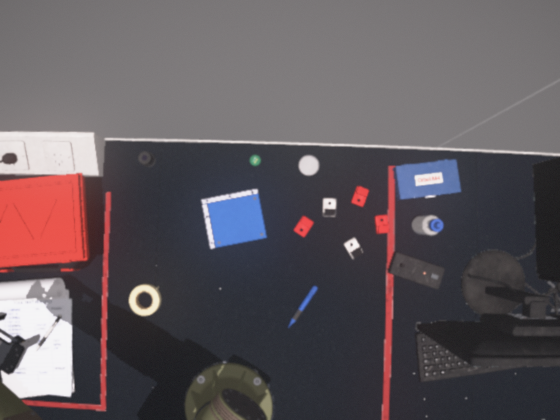

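View pics/scene0.png

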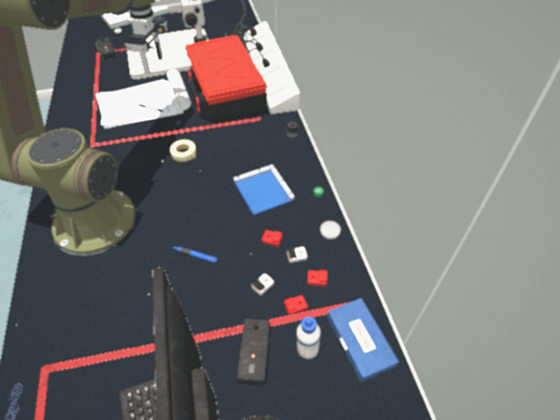

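Two light-grey blocks with black steps fit the description, at top-view pixels (329,207) and (352,245). The red look-alikes at (304,226), (360,196) and (382,224) are excluded by colour. The plate is at (235,219). I'll confirm this in an enlarged crop.

Run:
```python
import cv2,numpy as np
a=cv2.imread("pics/top0.png")[175:265,190:400]
b=cv2.imread("pics/scene0.png")[155:320,220:350]
cv2.imwrite("pics/ctop0.png",cv2.resize(a,None,fx=3.8,fy=3.8,interpolation=cv2.INTER_CUBIC))
cv2.imwrite("pics/cscene0.png",cv2.resize(b,None,fx=3.6,fy=3.6,interpolation=cv2.INTER_CUBIC))
```

```text
(no output)
```

View pics/ctop0.png

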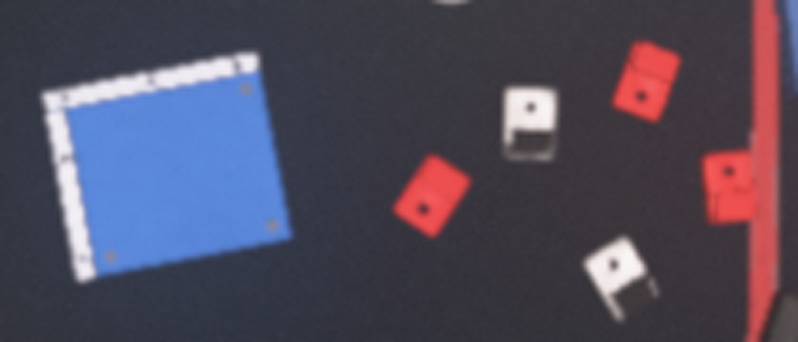

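View pics/cscene0.png

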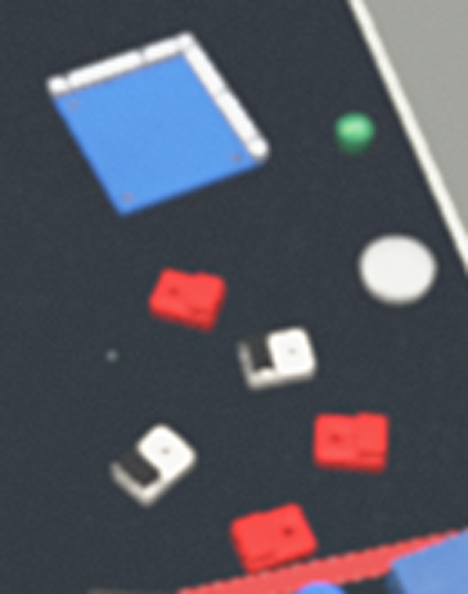

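The crops confirm both targets: marbled light-grey bases with black steps, the upper block near crop (530,122) and the lower near (620,280). All three red ones are look-alikes. Next I'll measure positions.

```bash
cat > h.py <<'E'
import cv2,numpy as np
from station import ctrl
def cam(n):
    c=ctrl.calibration(n); K=np.array(c["K"]);R=np.array(c["R"]);t=np.array(c["t"]);return K,np.array([c["k1"],0,0,0.]),R,t
def toplane(n,px,z):
    K,d,R,t=cam(n); u=cv2.undistortPoints(np.asarray(px,float).reshape(-1,1,2),K,d).reshape(-1,2)
    r=np.c_[u,np.ones(len(u))]@R; C=-R.T@t; s=(z-C[2])/r[:,2]; return C+s[:,None]*r
def proj(n,X):
    K,d,R,t=cam(n); return cv2.projectPoints(np.asarray(X,float).reshape(-1,1,3),cv2.Rodrigues(R)[0],t,K,d)[0].reshape(-1,2)
def contours(mask_u8,S,amin):
    cs,_=cv2.findContours(mask_u8,cv2.RETR_EXTERNAL,cv2.CHAIN_APPROX_NONE)
    return [((c.reshape(-1,2)+.5)/S-.5) for c in cs if cv2.contourArea(c)>amin*S*S]
def up(im,S): return cv2.resize(im,None,fx=S,fy=S,interpolation=cv2.INTER_CUBIC)
def blue(im): # rgb
    h=cv2.cvtColor(im,cv2.COLOR_RGB2HSV); return cv2.inRange(h,(100,120,110),(125,255,255))
def white(im,v=105):
    h=cv2.cvtColor(im,cv2.COLOR_RGB2HSV); return cv2.inRange(h,(0,0,v),(180,70,255))
E
python3 - <<'E'
from h import *
np.set_printoptions(precision=4,suppress=True)
S=6
for n in("top","scene"):
    K,d,R,t=cam(n); print(n,"C",-R.T@t)
    im=cv2.cvtColor(cv2.imread(f"pics/{n}0.png"),cv2.COLOR_BGR2RGB); U=up(im,S)
    for c in contours(blue(U),S,800):
        X=toplane(n,c,.008)[:,:2]; r=cv2.minAreaRect((X*1000).astype(np.float32)); print("blue",c.mean(0),r); print(cv2.boxPoints(r))
    for c in contours(white(U),S,40):
        m=c.mean(0)
        X=toplane(n,c,.015)[:,:2]
        if not(.3<X[:,0].mean()<.75 and -.45<X[:,1].mean()<.3):continue
        r=cv2.minAreaRect((X*1000).astype(np.float32)); print("white",m,r)
E
```

```text
top C [ 0.491  -0.1214  1.1603]
blue [237.0603 220.6604] ((527.61474609375, -10.521194458007812), (128.64370727539062, 148.9715118408203), 12.660101890563965)
[[448.5319  48.0564]
 [481.1815 -97.2932]
 [606.6976 -69.0988]
 [574.048   76.2508]]
white [351.5105 247.0812] ((460.7749328613281, -340.8738708496094), (53.229434967041016, 41.506736755371094), 32.74588394165039)
white [328.2856 204.3883] ((578.5376586914062, -270.3937683105469), (46.175689697265625, 41.85071563720703), 1.1907685995101929)
white [220.5035 209.5447] ((534.230712890625, -0.30633544921875), (147.68699645996094, 167.72457885742188), 12.784743309020996)
white [308.4135 164.9052] ((692.2218017578125, -209.05499267578125), (61.6705436706543, 61.06242370605469), 1.3634082078933716)
scene C [ 0.3679 -0.9125  1.0019]
blue [357.6181 334.387 ] ((664.8057250976562, -543.767578125), (106.49382019042969, 187.75677490234375), 8.447833061218262)
[[ 598.345  -458.7302]
 [ 625.9281 -644.4498]
 [ 731.2665 -628.8049]
 [ 703.6833 -443.0853]]
blue [261.9899 192.6451] ((527.8203125, -8.821235656738281), (132.63772583007812, 154.61077880859375), 12.694625854492188)
[[446.1344  52.0206]
 [480.1108 -98.8108]
 [609.5062 -69.663 ]
 [575.5298  81.1683]]
white [261.9159 284.2445] ((458.7017517089844, -341.0753173828125), (60.98213195800781, 46.1505126953125), 32.32817840576172)
white [296.0139 254.4971] ((572.9703369140625, -270.5111389160156), (50.054359436035156, 58.78544998168945), 89.80065155029297)
white [329.8781 229.2324] ((691.78271484375, -209.10211181640625), (71.44293975830078, 64.84829711914062), 76.50894165039062)
white [265.6736 177.6597] ((534.5364990234375, 4.1761932373046875), (152.56826782226562, 179.4227294921875), 12.539621353149414)
```

```bash
cat >> h.py <<'E'
from scipy.spatial.transform import Rotation as Ro
def tool(o=None):
    o=o or ctrl.get_obs(); R=Ro.from_euler('xyz',o["eef_rot"]).as_matrix(); return np.array(o["ee_pos"]),R,o
def go(target,yawy=None):
    """print slide (tool axes, mm) to world target and spin (deg) putting tool y along world heading yawy deg (mod 180)"""
    p,R,o=tool(); s=R.T@(np.array(target)-p)*1000; print("slide mm",s.round(1),"dist",np.linalg.norm(s).round(1))
    if yawy is not None:
        cur=np.degrees(np.arctan2(R[1,1],R[0,1])); d=(yawy-cur+90)%180-90; print("cur yaw y",cur.round(2),"world turn",d.round(2),"spin",(-d if R[2,0]<0 else d).round(2))
E
python3 - <<'E'
from h import *
np.set_printoptions(precision=4,suppress=True)
S=6
for n in("top","scene"):
    im=cv2.cvtColor(cv2.imread(f"pics/{n}0.png"),cv2.COLOR_BGR2RGB); U=up(im,S)
    for v in(125,150):
      for c in contours(white(U,v),S,30):
        X=toplane(n,c,.015)[:,:2]
        if not(.4<X[:,0].mean()<.62 and -.4<X[:,1].mean()<-.2):continue
        r=cv2.minAreaRect((X*1000).astype(np.float32)); print(n,v,"white",c.mean(0),r,X[:,0].min(),X[:,0].max(),X[:,1].min(),X[:,1].max())
p,R,o=tool(); print(R)
go([.575,-.27,.2],91)
E
```

```text
top 125 white [351.4287 246.9751] ((461.20538330078125, -340.72357177734375), (50.837677001953125, 40.13541793823242), 33.0650520324707) 0.43050681419598097 0.48992718822610415 -0.3590882626935205 -0.31285885277993253
top 125 white [328.3052 204.2884] ((579.0219116210938, -270.3841857910156), (43.36777114868164, 39.95421600341797), 1.1890287399291992) 0.5569773435025408 0.6008592501315295 -0.2902766727897036 -0.25020673878512667
top 150 white [351.3681 246.728 ] ((462.0753173828125, -340.4279479980469), (47.3867073059082, 39.0733528137207), 34.76567840576172) 0.43239572881199795 0.48897253676203123 -0.3581265154007329 -0.3142536708121899
top 150 white [328.2984 204.2363] ((579.5263671875, -270.1612548828125), (40.314510345458984, 38.704490661621094), 1.665884256362915) 0.558869485571953 0.599893875203713 -0.2893767928837351 -0.2509825471053799
scene 125 white [262.1218 284.2027] ((458.7914123535156, -340.89794921875), (59.50686264038086, 44.46770477294922), 32.44077682495117) 0.4282167860026105 0.49041262237309746 -0.37297898740126656 -0.3098831491597326
scene 125 white [296.1844 254.5965] ((573.0000610351562, -270.3113098144531), (57.29205322265625, 47.82901382446289), 0.18363764882087708) 0.5443995621420369 0.6016184767615688 -0.29424103837661086 -0.24634194983625934
scene 150 white [262.4596 284.2602] ((458.81842041015625, -340.6092834472656), (57.73112106323242, 42.76856994628906), 32.181034088134766) 0.42975259744883976 0.48953970358540466 -0.37163348629108495 -0.31050652750049135
scene 150 white [297.6349 254.719 ] ((573.3232421875, -270.02264404296875), (55.37303161621094, 45.576683044433594), 0.3479473292827606) 0.5457158481826742 0.6009834399306214 -0.29284848750390446 -0.2471274680622907
[[-0.0005  0.4527  0.8917]
 [-0.0009  0.8917 -0.4527]
 [-1.     -0.001  -0.    ]]
slide mm [  13.5 -530.2  634.9] dist 827.3
cur yaw y 63.08 world turn 27.92 spin -27.92
```

Block 1 is at about (0.573, -0.270) with yaw about 1°, and block 2 at about (0.460, -0.341) with yaw about 32.7°. The plate origin is at about (0.532, -0.003) with yaw 12.7°. I'll start with block 1.

```bash
python3 -m creep '{"hand":[-1,-1,-1,-1,-1,-1,-0.3,-0.3,-0.3,-0.3,-0.3,-0.3],"slide":[[0,-0.025,0.03],[0,-0.05,0.06],[0,-0.075,0.09],[0,-0.1,0.12],[0,-0.125,0.15],[0,-0.15,0.18],[0,-0.175,0.21],[0,-0.2,0.24],[0,-0.225,0.27],[0,-0.25,0.3],[0,-0.275,0.33],[0,-0.3,0.36]],"spin":[6,12,18,24,30,36,42,48,54,60,66,72]}' 20
python3 - <<'E'
from h import *
p,R,o=tool();print(o["qpos"].round(3))
go([.572,-.27,.1],-89)
E
```

```text
time_s: 1.1
ee_pos: [0.4344, 0.058, 0.2134]
eef_rot: [2.672, 1.571, 0.941]
force: [0.2, -0.1, -0.8]
grip_width: 0.0616
[0.049 0.048 1.817 0.    1.277 0.21 ]
slide mm [113.4 188.4 301.7] dist 373.3
cur yaw y -9.22 world turn -79.78 spin 79.78
```

```bash
python3 -m creep '{"hand":[-0.3,-0.3,-0.3,-0.3,-0.3,-0.3,-0.3,-0.3,-0.3,-0.3,-0.3,-0.3],"slide":[[0.01,0.016,0.026],[0.02,0.034,0.055],[0.03,0.051,0.082],[0.04,0.068,0.11],[0.05,0.085,0.137],[0.06,0.102,0.164],[0.07,0.12,0.192],[0.08,0.137,0.219],[0.09,0.154,0.246],[0.1,0.171,0.274],[0.11,0.188,0.302],[0.113,0.188,0.302]],"spin":[7,14,21,28,35,42,49,56,63,70,77,80]}'
python3 - <<'E'
from h import *
p,R,o=tool();print(o["qpos"].round(3),p)
go([.572,-.27,.012],-89)
im=ctrl.camera("top"); cv2.imwrite("pics/t1.png",cv2.resize(im[165:275,260:400,::-1],None,fx=5,fy=5,interpolation=cv2.INTER_CUBIC))
im=ctrl.camera("scene"); cv2.imwrite("pics/s1.png",cv2.resize(im[180:320,220:360,::-1],None,fx=4,fy=4,interpolation=cv2.INTER_CUBIC))
E
```

```text
time_s: 2.1
ee_pos: [0.573, -0.2717, 0.0977]
eef_rot: [-0.275, 1.569, 2.875]
force: [-1.5, -0.0, -0.0]
grip_width: 0.0609
[-5.000e-01  5.950e-01  1.377e+00 -1.000e-03  1.172e+00  1.062e+00] [ 0.57303588 -0.27174124  0.09771826]
slide mm [85.7 -1.7  0.8] dist 85.7
cur yaw y -89.51 world turn 0.51 spin -0.51
```

View pics/s1.png

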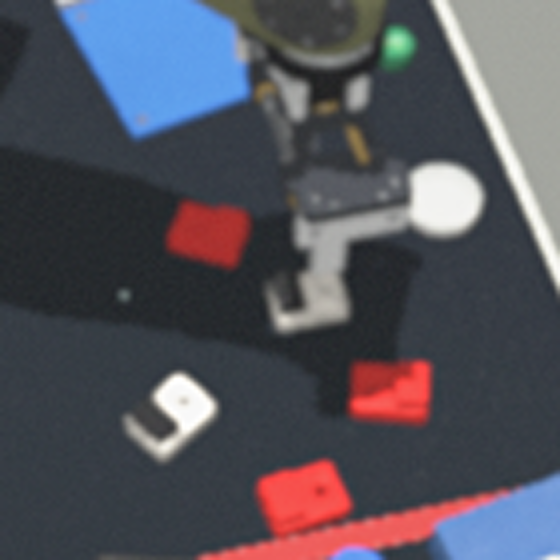

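The scene crop shows the fingers straddling block 1 at crop (310,300). I'll descend and grip.

```bash
python3 -m creep '{"hand":[-0.3,-0.3,-0.3,-0.3,-0.3,-0.3,0.4,0.4,0.4,0.4,0.4,0.4],"slide":[[0.02,-0.001,0],[0.04,-0.002,0],[0.06,-0.002,0],[0.078,-0.002,0],[0.086,-0.002,0],[0.086,-0.002,0],[0.086,-0.002,0],[0.086,-0.002,0],[0.086,-0.002,0],[0.086,-0.002,0],[0.086,-0.002,0],[0.086,-0.002,0]],"spin":[0,0,0,0,0,0,0,0,0,0,0,0]}' 25
```

```text
time_s: 3.2
ee_pos: [0.5736, -0.266, 0.0155]
eef_rot: [2.546, 1.569, -0.577]
force: [-0.3, -0.5, 7.3]
grip_width: 0.0349
```

```bash
python3 -m creep '{"hand":[0.4,0.4,0.4,0.4,0.4,0.4],"slide":[[-0.015,0,0],[-0.03,0,0],[-0.05,0,0],[-0.07,0,0],[-0.07,0,0],[-0.07,0,0]],"spin":[0,0,0,0,0,0]}'
python3 - <<'E'
from h import *
p,R,o=tool();print(o["qpos"].round(3),p,o["force"],o["grip_width"]); print(R)
for n,sl in(("top",np.s_[165:275,260:400,::-1]),("scene",np.s_[180:320,220:360,::-1])):
  im=ctrl.camera(n); cv2.imwrite(f"pics/{n}2.png",cv2.resize(im[sl],None,fx=4,fy=4,interpolation=cv2.INTER_CUBIC))
E
```

```text
time_s: 3.7
ee_pos: [0.5732, -0.2656, 0.0848]
eef_rot: [2.691, 1.57, -0.432]
force: [0.2, 0.2, -2.2]
grip_width: 0.0347
[-0.492  0.603  1.397  0.     1.141  1.06 ] [ 0.57320031 -0.26560969  0.084753  ] [ 0.21861616  0.18729651 -2.20701707] 0.03472151111325008
[[ 1.03279694e-03  1.88949549e-02 -9.99820941e-01]
 [-4.76224821e-04 -9.99821352e-01 -1.88954546e-02]
 [-9.99999353e-01  4.95654716e-04 -1.02361418e-03]]
```

View pics/scene2.png

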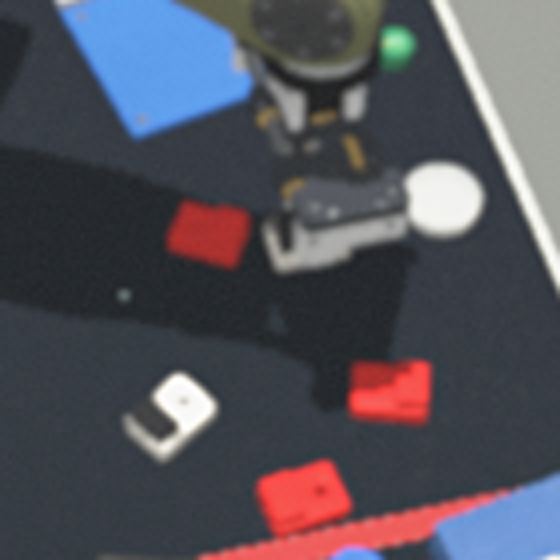

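The block is held: width 34.7 mm and a 2.2 N load. Next I'll carry it over the plate.

```bash
cat >> h.py <<'E'
PO=np.array([.5321,-.0034]); PY=np.radians(12.68)
def pw(x,y): c,s=np.cos(PY),np.sin(PY); return PO+np.array([c*x-s*y,s*x+c*y])
def wp(X): c,s=np.cos(PY),np.sin(PY); d=np.asarray(X)[...,:2]-PO; return np.stack([c*d[...,0]+s*d[...,1],-s*d[...,0]+c*d[...,1]],-1)
E
python3 - <<'E'
from h import *
print(pw(.022,.022)); go([*pw(.022,.022),.085],-77.3)
E
```

```text
[0.54873432 0.02289257]
slide mm [  -1.7 -288.5   18.2] dist 289.1
cur yaw y -88.91 world turn 11.61 spin -11.61
```

```bash
python3 -m creep '{"hand":[0.4,0.4,0.4,0.4,0.4,0.4,0.4,0.4,0.4,0.4,0.4,0.4],"slide":[[0,-0.02,0.001],[0,-0.05,0.003],[0,-0.08,0.005],[0,-0.11,0.007],[0,-0.14,0.009],[0,-0.17,0.011],[0,-0.2,0.013],[0,-0.23,0.015],[0,-0.26,0.017],[0,-0.28,0.018],[0,-0.288,0.018],[0,-0.288,0.018]],"spin":[-1,-2,-3,-4,-5,-6,-7,-8,-9,-10,-11.5,-11.5]}'; python3 -m creep '{"hand":[0.4,0.4,0.4],"slide":[[0.01,0,0],[0.02,0,0],[0.02,0,0]],"spin":[0,0,0]}' ;python3 - <<'E'
from h import *
p,R,o=tool();print(p,wp(p),o["force"])
go([*pw(.022,.022),.0245],-77.3)
for n,sl in(("top",np.s_[165:275,180:320,::-1]),("scene",np.s_[120:260,210:350,::-1])):
  im=ctrl.camera(n); cv2.imwrite(f"pics/{n}3.png",cv2.resize(im[sl],None,fx=4,fy=4,interpolation=cv2.INTER_CUBIC))
E
```

```text
time_s: 4.8
ee_pos: [0.549, 0.0234, 0.0834]
eef_rot: [-0.284, 1.569, 3.081]
force: [-0.1, 0.6, -2.2]
grip_width: 0.0346
time_s: 5.05
ee_pos: [0.5484, 0.0209, 0.0615]
eef_rot: [-0.212, 1.567, -3.136]
force: [-0.6, 0.4, -2.8]
grip_width: 0.0347
[0.54836558 0.02092575 0.06153312] [0.02120852 0.02016208] [-0.64933321  0.41427996 -2.79811061]
slide mm [37.  -1.8 -0.9] dist 37.1
cur yaw y -77.52 world turn 0.22 spin -0.22
```

View pics/scene3.png

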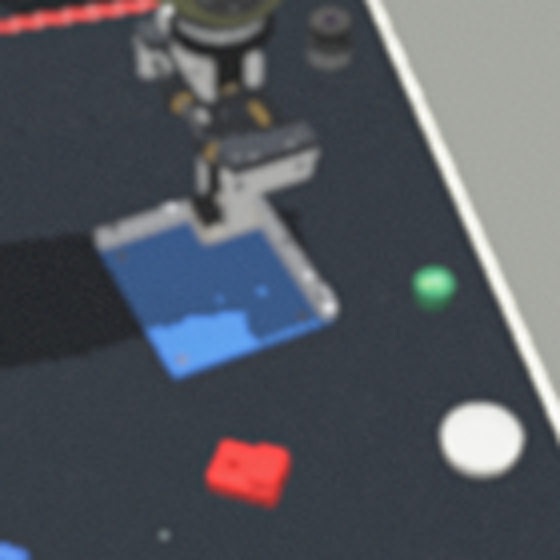

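View pics/top3.png

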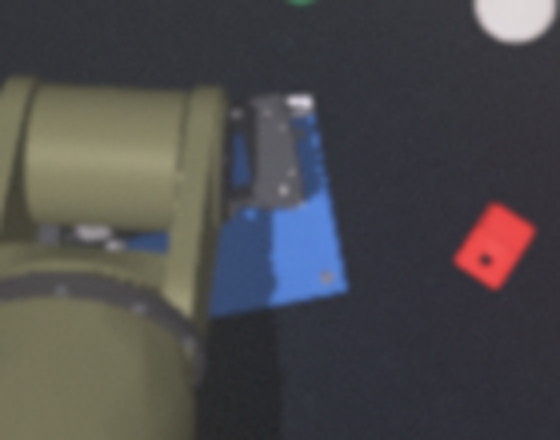

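The scene crop shows the block held above the plate near the corner at crop (235,215). I'll lower it.

```bash
python3 -m creep '{"hand":[0.4,0.4,0.4,0.4,0.4,0.4],"slide":[[0.01,0,0],[0.02,0,0],[0.028,0,0],[0.033,0,0],[0.035,0,0],[0.035,0,0]],"spin":[0,0,0,0,0,0]}'
python3 - <<'E'
from h import *
p,R,o=tool();print(p,wp(p),o["force"])
E
```

```text
time_s: 5.65
ee_pos: [0.5494, 0.0221, 0.0288]
eef_rot: [-0.265, 1.57, 3.096]
force: [0.2, 0.3, -2.0]
grip_width: 0.0346
[0.54935736 0.02205784 0.02880575] [0.02242461 0.02104886] [ 0.17955536  0.26191578 -1.95387257]
```

```bash
python3 -m creep '{"hand":[0.4,0.4,0.4,0.4,0.4],"slide":[[0.002,0,0],[0.004,0,0],[0.0055,0,0],[0.0055,0,0],[0.0055,0,0]],"spin":[0,0,0,0,0]}'
python3 - <<'E'
from h import *
p,R,o=tool();print(p,wp(p),o["force"]);print(R.round(3))
E
```

```text
time_s: 6.07
ee_pos: [0.5496, 0.022, 0.024]
eef_rot: [0.203, 1.571, -2.719]
force: [0.2, -0.2, -2.2]
grip_width: 0.0348
[0.54959868 0.0220392  0.0239793 ] [0.02265596 0.02097771] [ 0.24689953 -0.21973871 -2.18623989]
[[-0.     0.218 -0.976]
 [-0.    -0.976 -0.218]
 [-1.     0.     0.   ]]
```

```bash
python3 -m creep '{"hand":[0.4,0.4,0.4,0.4,0.4,0.4,0.4,0.4,0.4],"slide":[[0.001,0,0],[0.0015,0,0],[0.0015,0,-0.003],[0.0015,0,-0.006],[0.0015,0,-0.008],[0.0015,0,-0.01],[0.0015,0,-0.012],[0.0015,0,-0.013],[0.0015,0,-0.013]],"spin":[0,0,0,0,0,0,0,0,0]}'
python3 - <<'E'
from h import *
p,R,o=tool();print(p,wp(p),o["force"])
E
```

```text
time_s: 6.82
ee_pos: [0.5625, 0.0247, 0.0235]
eef_rot: [1.812, 1.57, -1.109]
force: [-7.3, -1.4, 10.7]
grip_width: 0.0348
[0.56245124 0.02472413 0.02349723] [0.03578442 0.02077595] [-7.27497679 -1.38135124 10.65449811]
```

```bash
python3 -m creep '{"hand":[0.4,0.4,0.4,0.4],"slide":[[0,0,-0.001],[0,0,-0.002],[0,0,-0.003],[0,0,-0.003]],"spin":[0,0,0,0]}'
python3 - <<'E'
from h import *
p,R,o=tool();print(p,wp(p),o["force"])
E
```

```text
time_s: 7.15
ee_pos: [0.5634, 0.0249, 0.0234]
eef_rot: [-0.029, 1.566, -2.951]
force: [-21.7, -5.7, 22.6]
grip_width: 0.0347
[0.56337256 0.02493736 0.02336368] [0.03673008 0.02078175] [-21.7224704   -5.67877051  22.57883573]
```

The back fence is reached. I'll release, rise, and look.

```bash
python3 -m creep '{"hand":[0.05,0.05,0.05,0.05,0.05,0.05,0.05,0.05,0.05,0.05,0.05,0.05],"slide":[[0,0,0.002],[0,0,0.003],[0,0,0.003],[0,0,0.003],[-0.005,0,0.003],[-0.02,0,0.003],[-0.04,0.01,0.003],[-0.04,0.03,0.003],[-0.04,0.06,0.003],[-0.04,0.09,0.003],[-0.04,0.12,0.003],[-0.04,0.15,0.003]],"spin":[0,0,0,0,0,0,0,0,0,0,0,0]}'
python3 - <<'E'
from h import *
p,R,o=tool();print(p,wp(p),o["force"])
for n,sl in(("top",np.s_[165:275,180:320,::-1]),("scene",np.s_[120:260,210:350,::-1])):
  im=ctrl.camera(n); cv2.imwrite(f"pics/{n}4r.png",im[:,:,::-1]); cv2.imwrite(f"pics/{n}4.png",cv2.resize(im[sl],None,fx=4,fy=4,interpolation=cv2.INTER_CUBIC))
E
```

```text
time_s: 8.15
ee_pos: [0.5953, -0.1229, 0.0629]
eef_rot: [2.693, 1.57, -0.229]
force: [0.7, -0.2, -0.6]
grip_width: 0.0447
[ 0.59531814 -0.1229128   0.06294372] [ 0.03544259 -0.13047477] [ 0.66078248 -0.19081613 -0.57683285]
```

View pics/scene4.png

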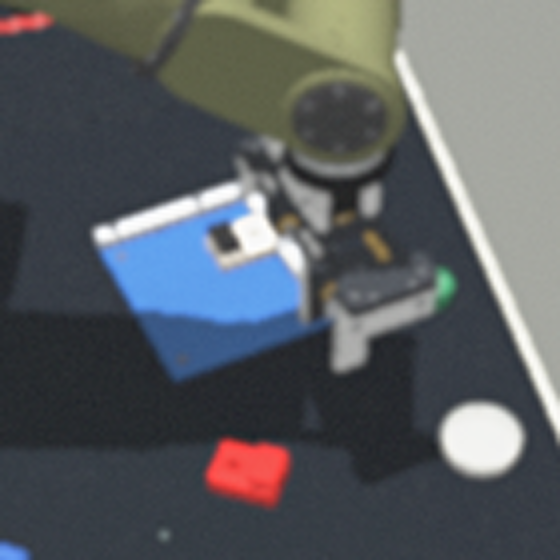

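View pics/top4.png

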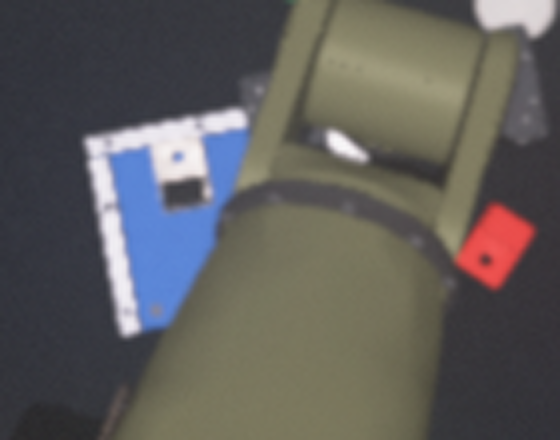

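The block's end is flush on the back fence at top crop (180,150), with about a 29 mm gap to the side fence. I'll close the fingers and push it sideways.

```bash
python3 -m creep '{"hand":[1,1,1,1,1,1,1,1,1,1,1,1],"slide":[[0,0,0],[0,0,0.001],[0,0,0.002],[0,-0.02,0.002],[0,-0.04,0.002],[0,-0.07,0.002],[0,-0.1,0.002],[0,-0.104,0.002],[0,-0.104,0.002],[0.02,-0.104,0.002],[0.04,-0.104,0.002],[0.042,-0.104,0.002]],"spin":[0,0,0,0,0,0,0,0,0,0,0,0]}'; python3 -m creep '{"hand":[1,1],"slide":[[0,0,0],[0,0,0]],"spin":[0,0]}'
python3 - <<'E'
from h import *
p,R,o=tool();print(p,wp(p),o["force"])
go([*pw(.033,.02),.02],-77.3)
E
```

```text
time_s: 9.25
ee_pos: [0.5689, -0.0209, 0.0176]
eef_rot: [-0.291, 1.567, 3.07]
force: [-0.8, 0.8, -0.9]
grip_width: 0.0005
time_s: 9.42
ee_pos: [0.5708, -0.0209, 0.0213]
eef_rot: [2.785, 1.57, -0.137]
force: [-0.1, 0.3, 0.1]
grip_width: 0.0002
[ 0.57083535 -0.02091923  0.02128391] [ 0.03394507 -0.02559459] [-0.06802128  0.32687593  0.14671076]
slide mm [  1.3 -45.6   1. ] dist 45.6
cur yaw y -77.44 world turn 0.14 spin -0.14
```

```bash
python3 -m creep '{"hand":[1,1,1,1,1,1,1,1,1,1,1,1],"slide":[[0,-0.005,0],[0,-0.01,0.001],[0,-0.014,0.001],[0,-0.018,0.001],[0,-0.022,0.001],[0,-0.026,0.001],[0,-0.03,0.001],[0,-0.033,0.001],[0,-0.036,0.001],[0,-0.039,0.001],[0,-0.042,0.001],[0,-0.042,0.001]],"spin":[0,0,0,0,0,0,0,0,0,0,0,0]}'
python3 - <<'E'
from h import *
p,R,o=tool();print(p,wp(p),o["force"])
E
```

```text
time_s: 10.42
ee_pos: [0.56, 0.0209, 0.0203]
eef_rot: [-0.912, 1.57, 2.449]
force: [-0.7, 0.9, 0.3]
grip_width: 0.0006
[0.56004468 0.0209224  0.02033385] [0.03260205 0.01759519] [-0.73249665  0.85163871  0.3210578 ]
```

```bash
python3 -m creep '{"hand":[1,1,1,1,1],"slide":[[0,-0.002,0],[0,-0.004,0],[0,-0.005,0],[0,-0.005,0],[0,-0.005,0]],"spin":[0,0,0,0,0]}'
python3 - <<'E'
from h import *
p,R,o=tool();print(p,wp(p),o["force"])
for n,sl in(("top",np.s_[165:275,180:320,::-1]),("scene",np.s_[120:260,210:350,::-1])):
  im=ctrl.camera(n); cv2.imwrite(f"pics/{n}5.png",cv2.resize(im[sl],None,fx=4,fy=4,interpolation=cv2.INTER_CUBIC))
E
```

```text
time_s: 10.83
ee_pos: [0.559, 0.0253, 0.0203]
eef_rot: [-0.698, 1.57, 2.664]
force: [-0.2, -0.6, 0.2]
grip_width: 0.0002
[0.55901881 0.02532419 0.02033493] [0.03256742 0.02211481] [-0.1936596  -0.63591959  0.18799366]
```

View pics/scene5.png

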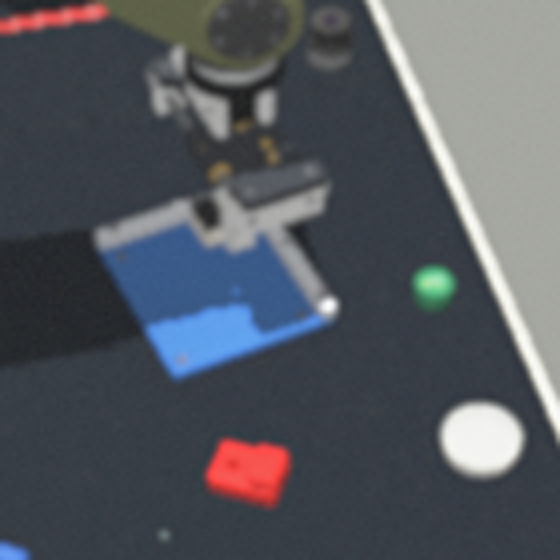

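```bash
python3 -m creep '{"hand":[1,1,1,1,1],"slide":[[0,-0.001,0],[0,-0.002,0],[0,-0.003,0],[0,-0.003,0],[0,-0.003,0]],"spin":[0,0,0,0,0]}'
python3 - <<'E'
from h import *
p,R,o=tool();print(p,wp(p),o["force"])
E
```

```text
time_s: 11.35
ee_pos: [0.5589, 0.0267, 0.0207]
eef_rot: [1.792, 1.568, -1.13]
force: [1.9, -12.3, 0.6]
grip_width: 0.0005
[0.5589105  0.02671542 0.02070766] [0.03276713 0.02349589] [  1.90149383 -12.27564282   0.59515058]
```

Side fence contact shows as 12 N. Next I'll tap the block's near end toward the back fence.

```bash
python3 -m creep '{"hand":[1,1,1,1,1,1,1,1,1,1,1,1],"slide":[[0,0.005,0],[0,0.015,0],[-0.02,0.015,0],[-0.04,0.015,0],[-0.04,0.005,0.02],[-0.04,-0.015,0.04],[-0.04,-0.025,0.051],[-0.04,-0.026,0.051],[-0.02,-0.026,0.051],[0,-0.026,0.051],[0,-0.026,0.051],[0,-0.026,0.047]],"spin":[0,0,0,0,0,0,0,0,0,0,0,0]}'; python3 -m creep '{"hand":[1,1,1,1,1,1],"slide":[[0,0,-0.003],[0,0,-0.006],[0,0,-0.009],[0,0,-0.011],[0,0,-0.013],[0,0,-0.013]],"spin":[0,0,0,0,0,0]}'
python3 - <<'E'
from h import *
p,R,o=tool();print(p,wp(p),o["force"])
E
```

```text
time_s: 12.35
ee_pos: [0.5069, 0.0428, 0.0201]
eef_rot: [-0.231, 1.569, 3.129]
force: [0.4, -0.4, 0.5]
grip_width: 0.0006
time_s: 12.85
ee_pos: [0.5201, 0.0462, 0.0207]
eef_rot: [2.887, 1.57, -0.035]
force: [-0.7, 0.6, 0.4]
grip_width: 0.0003
[0.52006911 0.04617121 0.02067223] [-0.00085631  0.05100308] [-0.72366301  0.57870715  0.38128302]
```

```bash
python3 -m creep '{"hand":[1,1,1,1,1],"slide":[[0,0,-0.001],[0,0,-0.003],[0,0,-0.004],[0,0,-0.004],[0,0,-0.004]],"spin":[0,0,0,0,0]}'
python3 - <<'E'
from h import *
p,R,o=tool();print(p,wp(p),o["force"])
E
```

```text
time_s: 13.27
ee_pos: [0.5211, 0.0465, 0.0203]
eef_rot: [-0.083, 1.564, -3.005]
force: [-20.1, -5.7, 15.8]
grip_width: 0.0006
[0.52113527 0.04653564 0.02029538] [0.00026385 0.05112459] [-20.08217283  -5.68288771  15.79450185]
```

Home against both fences. I'll back off, rise, and travel toward block 2.

```bash
python3 -m creep '{"hand":[1,1,1,1,-0.3,-0.3,-0.3,-0.3,-0.3,-0.3,-0.3,-0.3],"slide":[[0,0,0.005],[0,0,0.015],[-0.03,0,0.02],[-0.06,0,0.02],[-0.08,0.02,0.02],[-0.08,0.05,0.02],[-0.08,0.09,0.02],[-0.08,0.13,0.02],[-0.08,0.17,0.02],[-0.08,0.2,0.02],[-0.08,0.23,0.02],[-0.08,0.25,0.02]],"spin":[0,0,0,0,-2,-5,-8,-11,-14,-17,-20,-20]}'; python3 -m creep '{"hand":[-0.3,-0.3],"slide":[[0,0,0],[0,0,0]],"spin":[0,0]}'
python3 - <<'E'
from h import *
p,R,o=tool();print(p,wp(p),o["force"])
go([.4595,-.341,.1],-57.3)
for n,sl in(("top",np.s_[165:275,180:320,::-1]),("scene",np.s_[120:260,210:350,::-1])):
  im=ctrl.camera(n); cv2.imwrite(f"pics/{n}6r.png",im[:,:,::-1]); cv2.imwrite(f"pics/{n}6.png",cv2.resize(im[sl],None,fx=4,fy=4,interpolation=cv2.INTER_CUBIC))
E
```

```text
time_s: 14.27
ee_pos: [0.5586, -0.2041, 0.1004]
eef_rot: [1.823, 1.57, -0.748]
force: [0.0, 1.2, -0.8]
grip_width: 0.0504
time_s: 14.43
ee_pos: [0.5583, -0.2019, 0.1001]
eef_rot: [-1.211, 1.57, 2.497]
force: [-0.7, 0.0, -0.5]
grip_width: 0.0597
[ 0.55826163 -0.20186352  0.1000753 ] [-0.01804029 -0.19936586] [-0.71134591  0.03316495 -0.52683025]
slide mm [1.00e-01 6.43e+01 1.58e+02] dist 170.6
cur yaw y -57.52 world turn 0.22 spin -0.22
```

View pics/top6.png

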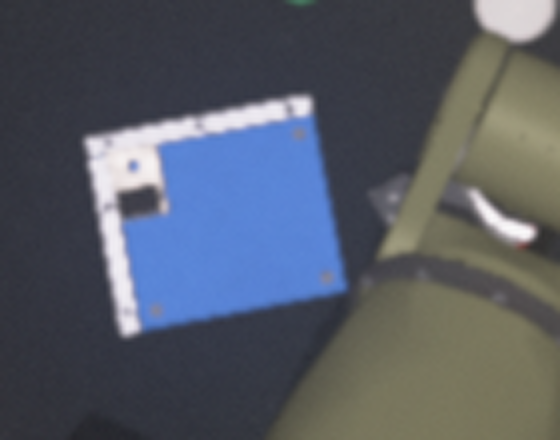

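View pics/scene6.png

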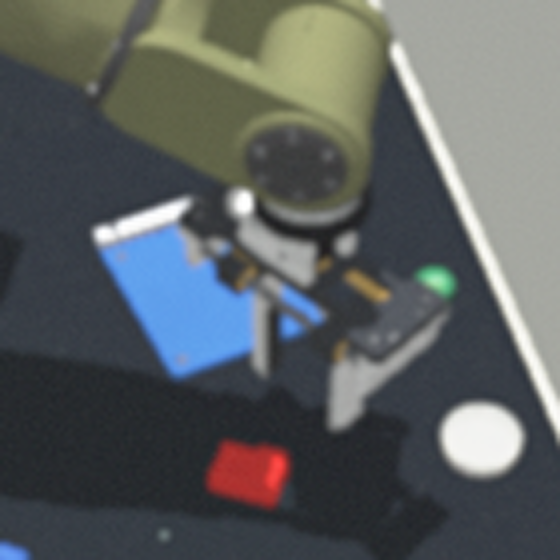

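The top crop shows block 1 square in the corner at (135,180), touching both fences. Now block 2.

```bash
python3 -m creep '{"hand":[-0.3,-0.3,-0.3,-0.3,-0.3,-0.3,-0.3,-0.3,-0.3],"slide":[[0,0.01,0.02],[0,0.02,0.05],[0,0.03,0.08],[0,0.045,0.11],[0,0.058,0.14],[0,0.063,0.155],[0,0.063,0.156],[0,0.063,0.156],[0,0.063,0.156]],"spin":[0,0,0,0,0,0,0,0,0]}'
python3 - <<'E'
from h import *
go([.460,-.3395,.015],-57.3)
for n,sl in(("scene",np.s_[200:340,200:340,::-1]),):
  im=ctrl.camera(n); cv2.imwrite(f"pics/{n}7.png",cv2.resize(im[sl],None,fx=4,fy=4,interpolation=cv2.INTER_CUBIC))
E
```

```text
time_s: 15.28
ee_pos: [0.4617, -0.3372, 0.1006]
eef_rot: [2.888, 1.571, 0.316]
force: [0.7, 0.3, 0.1]
grip_width: 0.0612
slide mm [85.6  1.   2.7] dist 85.6
cur yaw y -57.35 world turn 0.05 spin -0.05
```

View pics/scene7.png

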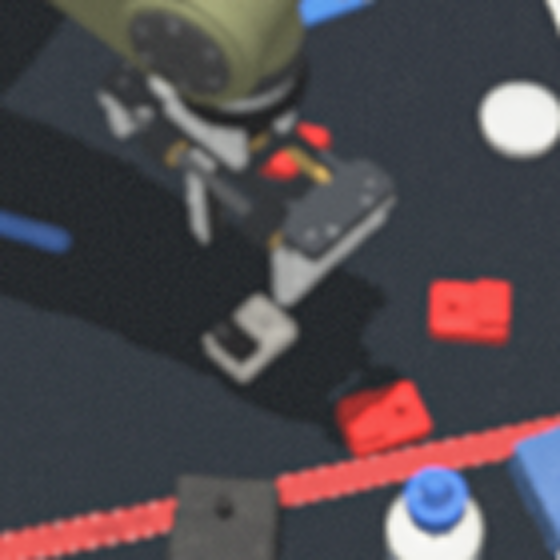

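The light-grey block is at crop (250,340) with the fingers above it, oriented across its width. I'll descend and grip.

```bash
python3 -m creep '{"hand":[-0.3,-0.3,-0.3,-0.3,-0.3,-0.3,0.4,0.4,0.4,0.4,0.4,0.4],"slide":[[0.02,0,0.001],[0.04,0.001,0.002],[0.06,0.001,0.002],[0.078,0.001,0.002],[0.085,0.001,0.002],[0.085,0.001,0.002],[0.085,0.001,0.002],[0.085,0.001,0.002],[0.085,0.001,0.002],[0.085,0.001,0.002],[0.085,0.001,0.002],[0.085,0.001,0.002]],"spin":[0,0,0,0,0,0,0,0,0,0,0,0]}' 25
python3 - <<'E'
from h import *
p,R,o=tool();print(p,o["force"],o["grip_width"])
E
```

```text
time_s: 16.33
ee_pos: [0.4602, -0.3406, 0.0162]
eef_rot: [1.964, 1.57, -0.609]
force: [-1.2, 1.9, 6.9]
grip_width: 0.035
[ 0.46015043 -0.34059973  0.0162279 ] [-1.22678972  1.89369473  6.88716156] 0.03501133469870224
```

```bash
python3 -m creep '{"hand":[0.4,0.4,0.4,0.4,0.4,0.4],"slide":[[-0.015,0,0],[-0.03,0,0],[-0.05,0,0],[-0.07,0,0],[-0.07,0,0],[-0.07,0,0]],"spin":[0,0,0,0,0,0]}'
python3 - <<'E'
from h import *
p,R,o=tool();print(p,o["force"])
go([*pw(.022,-.0075),.085],-77.3)
E
```

```text
time_s: 16.83
ee_pos: [0.46, -0.3406, 0.0857]
eef_rot: [1.851, 1.569, -0.722]
force: [-0.9, 0.2, -3.6]
grip_width: 0.0347
[ 0.45999199 -0.34056839  0.08572627] [-0.88149529  0.23554962 -3.5755576 ]
slide mm [   0.5 -230.7 -260.4] dist 348.0
cur yaw y -57.42 world turn -19.88 spin 19.88
```

```bash
python3 -m creep '{"hand":[0.4,0.4,0.4,0.4,0.4,0.4,0.4,0.4,0.4,0.4,0.4,0.4],"slide":[[0,-0.013,-0.015],[0,-0.035,-0.04],[0,-0.06,-0.07],[0,-0.09,-0.1],[0,-0.115,-0.13],[0,-0.14,-0.16],[0,-0.17,-0.19],[0,-0.195,-0.22],[0,-0.215,-0.243],[0,-0.226,-0.256],[0,-0.231,-0.26],[0,-0.231,-0.26]],"spin":[1,3,5,7,9,11,13,15,17,19,20,20]}'; python3 -m creep '{"hand":[0.4,0.4,0.4,0.4,0.4,0.4],"slide":[[0.015,0,0],[0.03,0,0],[0.045,0,0],[0.055,0,0],[0.057,0,0],[0.057,0,0]],"spin":[0,0,0,0,0,0]}' ;python3 - <<'E'
from h import *
p,R,o=tool();print(p,wp(p),o["force"])
go([*pw(.022,-.0075),.0245],-77.3)
for n,sl in(("scene",np.s_[120:260,210:350,::-1]),):
  im=ctrl.camera(n); cv2.imwrite(f"pics/{n}8.png",cv2.resize(im[sl],None,fx=4,fy=4,interpolation=cv2.INTER_CUBIC))
E
```

```text
time_s: 17.83
ee_pos: [0.5539, -0.0041, 0.0837]
eef_rot: [-0.34, 1.568, 3.023]
force: [-0.5, -0.7, -1.9]
grip_width: 0.0347
time_s: 18.33
ee_pos: [0.5539, -0.0061, 0.0275]
eef_rot: [-0.28, 1.569, 3.081]
force: [-0.6, 0.2, -1.8]
grip_width: 0.0347
[ 0.55393042 -0.00613975  0.02754653] [ 0.02069661 -0.00746483] [-0.5861034   0.15051868 -1.80881584]
slide mm [ 3.   0.  -1.3] dist 3.3
cur yaw y -77.43 world turn 0.13 spin -0.13
```

View pics/scene8.png

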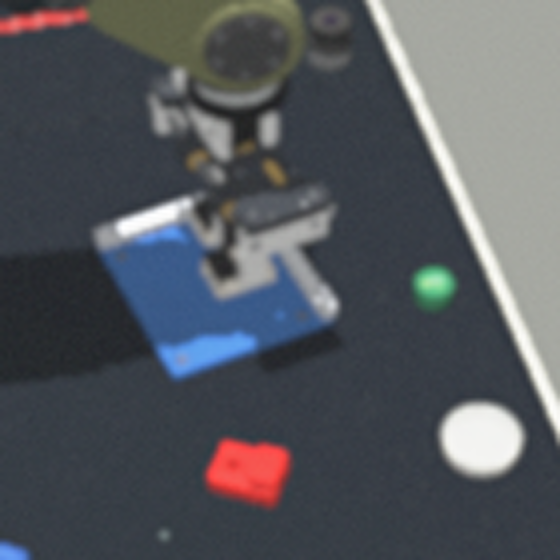

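Block 2 is just above the plate at crop (245,275). I'll lower it and slide it to the back fence.

```bash
python3 -m creep '{"hand":[0.4,0.4,0.4,0.4,0.4,0.4,0.4,0.4,0.4,0.4],"slide":[[0.002,0,0],[0.0035,0,0],[0.0045,0,0],[0.0045,0,-0.003],[0.0045,0,-0.006],[0.0045,0,-0.009],[0.0045,0,-0.011],[0.0045,0,-0.013],[0.0045,0,-0.014],[0.0045,0,-0.014]],"spin":[0,0,0,0,0,0,0,0,0,0]}'
python3 - <<'E'
from h import *
p,R,o=tool();print(p,wp(p),o["force"])
E
```

```text
time_s: 19.22
ee_pos: [0.5685, -0.0027, 0.0242]
eef_rot: [2.668, 1.57, -0.254]
force: [-2.7, -0.2, 5.7]
grip_width: 0.0345
[ 0.56850471 -0.0026765   0.02424179] [ 0.03567566 -0.00728519] [-2.6624802  -0.16333439  5.71005659]
```

```bash
python3 -m creep '{"hand":[0.4,0.4,0.4,0.4,0.4],"slide":[[0,0,-0.001],[0,0,-0.002],[0,0,-0.003],[0,0,-0.004],[0,0,-0.004]],"spin":[0,0,0,0,0]}'
python3 - <<'E'
from h import *
p,R,o=tool();print(p,wp(p),o["force"])
E
```

```text
time_s: 19.63
ee_pos: [0.5698, -0.0025, 0.024]
eef_rot: [-0.079, 1.564, -3.0]
force: [-22.7, -6.7, 19.1]
grip_width: 0.0347
[ 0.56975949 -0.00246484  0.02403206] [ 0.03694629 -0.00735411] [-22.66308458  -6.67554643  19.05344737]
```

```bash
python3 -m creep '{"hand":[0.05,0.05,0.05,0.05,0.05,0.05,1,1,1,1,1,1],"slide":[[0,0,0.002],[0,0,0.004],[0,0,0.004],[0,0,0.004],[-0.005,0,0.004],[-0.02,0,0.004],[-0.045,0.01,0.004],[-0.045,0.03,0.004],[-0.045,0.045,0.004],[-0.045,0.045,0.004],[-0.045,0.045,0.004],[-0.045,0.045,0.004]],"spin":[0,0,0,0,0,0,0,0,0,0,0,0]}'; python3 -m creep '{"hand":[1,1,1,1,1,1],"slide":[[0.015,0,0],[0.03,0,0],[0.044,0,0],[0.048,0,0],[0.048,0,0],[0.048,0,0]],"spin":[0,0,0,0,0,0]}'
python3 - <<'E'
from h import *
p,R,o=tool();print(p,wp(p),o["force"],o["grip_width"])
for n,sl in(("top",np.s_[165:275,180:320,::-1]),("scene",np.s_[120:260,210:350,::-1])):
  im=ctrl.camera(n); cv2.imwrite(f"pics/{n}9.png",cv2.resize(im[sl],None,fx=4,fy=4,interpolation=cv2.INTER_CUBIC))
E
```

```text
time_s: 20.63
ee_pos: [0.5775, -0.0463, 0.0682]
eef_rot: [-0.438, 1.569, 2.923]
force: [-0.7, 0.5, -0.2]
grip_width: 0.0082
time_s: 21.13
ee_pos: [0.5781, -0.0462, 0.0212]
eef_rot: [-0.784, 1.571, 2.577]
force: [0.5, -0.2, 0.2]
grip_width: 0.0001
[ 0.5780627  -0.04621832  0.02121928] [ 0.03544286 -0.05186311] [ 0.49468317 -0.18481811  0.153207  ] 8.593338575207536e-05
```

View pics/scene9.png

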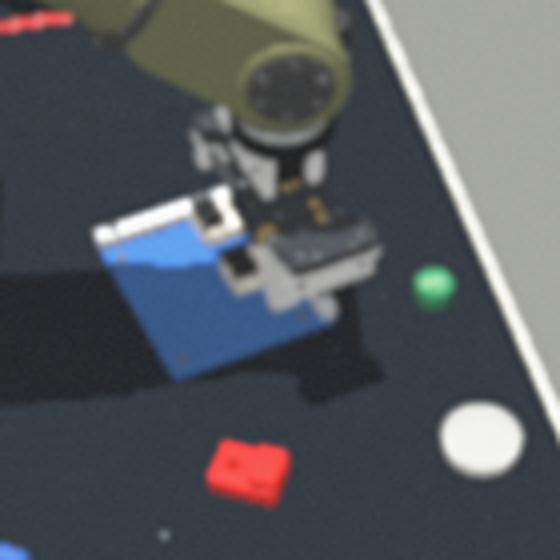

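View pics/top9.png

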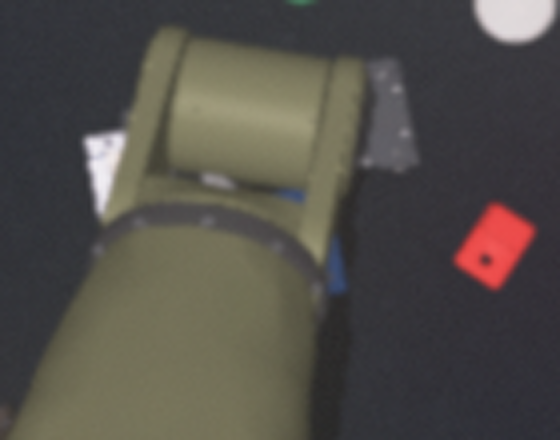

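Block 1 remains in the corner at crop (215,215), and block 2 is at (240,265) with a gap between them. I'll push it across.

```bash
python3 -m creep '{"hand":[1,1,1,1,1,1,1,1,1,1,1,1],"slide":[[0,-0.005,0.002],[0,-0.01,0.002],[0,-0.014,0.002],[0,-0.018,0.002],[0,-0.022,0.002],[0,-0.026,0.002],[0,-0.029,0.002],[0,-0.032,0.002],[0,-0.035,0.002],[0,-0.037,0.002],[0,-0.039,0.002],[0,-0.039,0.002]],"spin":[0,0,0,0,0,0,0,0,0,0,0,0]}'; python3 -m creep '{"hand":[1,1,1,1],"slide":[[0,-0.001,0],[0,-0.002,0],[0,-0.002,0],[0,-0.002,0]],"spin":[0,0,0,0]}';python3 - <<'E'
from h import *
p,R,o=tool();print(p,wp(p),o["force"],o["grip_width"])
E
```

```text
time_s: 22.23
ee_pos: [0.5674, -0.0086, 0.0209]
eef_rot: [-1.354, 1.571, 2.008]
force: [0.5, -0.1, -0.4]
grip_width: 0.0006
time_s: 22.57
ee_pos: [0.5672, -0.0075, 0.0209]
eef_rot: [1.734, 1.57, -1.188]
force: [1.6, -5.9, -0.2]
grip_width: 0.0006
[ 0.56719627 -0.00747679  0.02088188] [ 0.03334544 -0.01168119] [ 1.64068802 -5.8932076  -0.155302  ] 0.0005989608679917813
```

```bash
python3 -m creep '{"hand":[1,1,1,1],"slide":[[0,-0.001,0],[0,-0.0015,0],[0,-0.0015,0],[0,-0.0015,0]],"spin":[0,0,0,0]}'; python3 -m creep '{"hand":[1,1,1,1,1,1,1,1,1,1,1,1],"slide":[[0,0.008,0],[0,0.018,0],[-0.02,0.018,0],[-0.04,0.018,0],[-0.04,0.005,0.02],[-0.04,-0.015,0.04],[-0.04,-0.025,0.051],[-0.04,-0.028,0.051],[-0.02,-0.028,0.051],[0,-0.028,0.051],[0,-0.028,0.051],[0,-0.028,0.047]],"spin":[0,0,0,0,0,0,0,0,0,0,0,0]}'; python3 -m creep '{"hand":[1,1,1,1,1,1],"slide":[[0,0,-0.003],[0,0,-0.006],[0,0,-0.009],[0,0,-0.011],[0,0,-0.013],[0,0,-0.013]],"spin":[0,0,0,0,0,0]}'
python3 - <<'E'
from h import *
p,R,o=tool();print(p,wp(p),o["force"])
E
```

```text
time_s: 22.9
ee_pos: [0.5672, -0.0071, 0.021]
eef_rot: [1.778, 1.568, -1.144]
force: [2.8, -14.6, 0.3]
grip_width: 0.0005
time_s: 23.9
ee_pos: [0.5146, 0.0112, 0.0205]
eef_rot: [-0.332, 1.569, 3.029]
force: [0.7, -1.2, 0.2]
grip_width: 0.0006
time_s: 24.4
ee_pos: [0.5278, 0.0144, 0.0212]
eef_rot: [2.74, 1.571, -0.182]
force: [0.0, -0.1, -1.2]
grip_width: 0.0001
[0.52782479 0.01442492 0.02117253] [-0.00025827  0.01832862] [ 0.04763325 -0.0866864  -1.18365163]
```

```bash
python3 -m creep '{"hand":[1,1,1,1,1],"slide":[[0,0,-0.001],[0,0,-0.002],[0,0,-0.003],[0,0,-0.003],[0,0,-0.003]],"spin":[0,0,0,0,0]}'; python3 -m creep '{"hand":[1,1,1,1,1,1,1,1,1,1,1,1],"slide":[[0,0,0.005],[0,0,0.015],[-0.02,0,0.02],[-0.05,0,0.02],[-0.08,0,0.02],[-0.1,0.03,0.02],[-0.1,0.07,0.02],[-0.1,0.11,0.02],[-0.1,0.15,0.02],[-0.1,0.19,0.02],[-0.1,0.22,0.02],[-0.1,0.23,0.02]],"spin":[0,0,0,0,0,0,0,0,0,0,0,0]}'
python3 - <<'E'
from h import *
p,R,o=tool();print(p,wp(p),o["force"])
for n,sl in(("top",np.s_[165:275,180:320,::-1]),("scene",np.s_[120:260,210:350,::-1])):
  im=ctrl.camera(n); cv2.imwrite(f"pics/{n}10r.png",im[:,:,::-1]);cv2.imwrite(f"pics/{n}10.png",cv2.resize(im[sl],None,fx=4,fy=4,interpolation=cv2.INTER_CUBIC))
E
```

```text
time_s: 24.82
ee_pos: [0.5283, 0.0146, 0.0209]
eef_rot: [-0.105, 1.565, -3.027]
force: [-16.7, -4.4, 13.3]
grip_width: 0.0005
time_s: 25.82
ee_pos: [0.561, -0.2176, 0.1207]
eef_rot: [1.894, 1.57, -1.031]
force: [-0.6, -0.5, -0.3]
grip_width: 0.0004
[ 0.56103288 -0.21764797  0.12070856] [-0.0188014  -0.21537365] [-0.61676652 -0.45277121 -0.28023981]
```

View pics/top10.png

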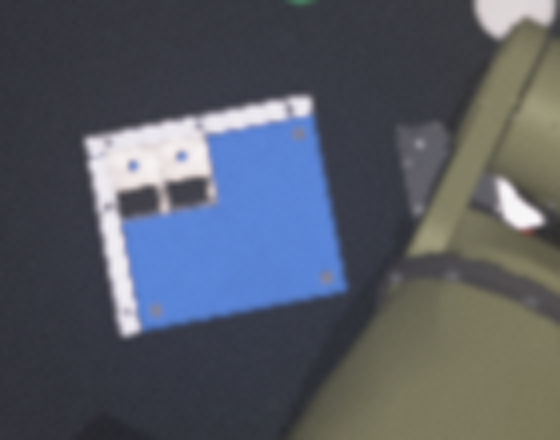

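View pics/scene10.png

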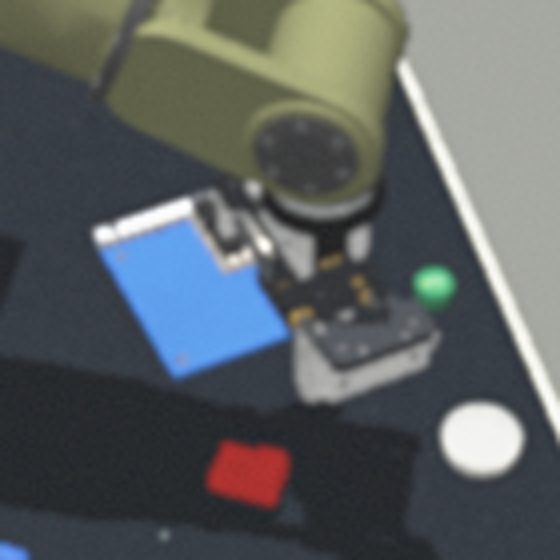

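The top crop shows both blocks side by side at (138,180) and (186,175), ends against the back fence and block 1 on the side fence. I'll check this numerically using the black steps and the visible blue boundary.

Run:
```python
from h import *
S=6
im=cv2.cvtColor(cv2.imread("pics/top10r.png"),cv2.COLOR_BGR2RGB); U=up(im,S)
g=cv2.cvtColor(U,cv2.COLOR_RGB2GRAY); m=cv2.inRange(g,0,85); 
roi=np.zeros_like(m); roi[198*S:222*S,206*S:236*S]=255
for c in contours(m&roi,S,30):
    X=wp(toplane("top",c,.033))*1000; r=cv2.minAreaRect(X.astype(np.float32)); print("step",c.mean(0).round(1),np.round(r[0],1),np.round(r[1],1),round(r[2],1))
# boundary: blue mask edges in plate frame at base-top height
B=blue(U)
for x in(20,30,45):   # block2 -y edge, along plate y
    for z in(.023,):
        ys=np.arange(25,-30,-.25); P=proj("top",np.c_[[[*pw(x/1e3,y/1e3),z] for y in ys]])
        v=[B[int((b+.5)*S),int((a+.5)*S)] for a,b in P]; print("x",x,"block2 -y edge",ys[np.argmax(np.array(v)>0)])
for y in(5,14,40,50,58):
    xs=np.arange(20,-20,-.25); P=proj("top",np.c_[[[*pw(x/1e3,y/1e3),.023] for x in xs]])
    v=[B[int((b+.5)*S),int((a+.5)*S)] for a,b in P]; print("y",y,"near edge x",xs[np.argmax(np.array(v)>0)])
o=cv2.cvtColor(cv2.imread("pics/top0.png"),cv2.COLOR_BGR2GRAY).astype(int); n=cv2.cvtColor(im,cv2.COLOR_RGB2GRAY).astype(int)
for nm,(r,c) in dict(petri=(165,308),mount=(160,255),loupe=(158,146),bottle=(226,430)).items():
    print(nm,np.abs(o-n)[r-10:r+10,c-12:c+12].mean())
```

```text
step [214.1 215. ] [20.3 51.8] [15.1 24.5] 0.3
step [226.4 212.5] [20.  16.7] [24.4 14.7] 89.3
x 20 block2 -y edge -4.5
x 30 block2 -y edge -4.0
x 45 block2 -y edge -4.5
y 5 near edge x 7.0
y 14 near edge x 7.75
y 40 near edge x 7.5
y 50 near edge x 7.5
y 58 near edge x 7.75
petri 12.616666666666667
mount 1.6875
loupe 2.091666666666667
bottle 4.108333333333333
```

Step spacing is 35.1 mm and rotation is under 1°. The near ends sit at x≈7.5 mm, where 8 mm is exactly home, and block 2's outer edge at about -4.5 mm, where -2 mm is exact (inside the camera bias). I'm handing in.

Run:
```python
from station import ctrl
print(ctrl.hand_in()); print(ctrl.get_obs()["time_s"])
```

```text
the job is handed in; nothing more can be done
None
the job is handed in; nothing more can be done
```

Both blocks are on the plate, released, and the job was handed in at about 26 s; no verdict was reported.

**What I did:** I gripped the first block and set its short end against the back fence. I then pushed it into the corner with closed fingers, checking each fence by force: about 12 N at the side fence and 20 N at the back. Only then did I bring the second block from the right. I set it against the back fence with a gap, pushed it up to the first block (15 N) and tapped its end home (17 N). The arm finished clear of everything, at a tool height of 0.12 m.

**Last checks (top camera):**

| Check | Measured | Nominal |
|---|---|---|
| Step centre to step centre | 35.1 mm | 35 mm |
| Rotation from plate axes | under 1° | 0° |
| Near ends, plate x | 7–7.75 mm | 8 mm |
| Second block's outer edge, plate y | about -4.5 mm | -2 mm |

**What disagreed:**
- **Outer edge:** the 2.5 mm difference is close to the stated 2 mm calibration error plus image blur. The contact forces showed no gap.
- **Tool contact positions:** these were up to about 3 mm off my camera estimates.

**Bystanders:** the mount, loupe and bottle areas looked essentially unchanged from the first picture. The petri dish area differed more, probably because the gripper overlapped it in that view. I did not check it separately.

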